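# Seat the label template over the jig's pin

### The arm

A 7-joint arm with a two-finger parallel gripper is mounted at the origin on the work surface. World frame = base frame: x ahead of the robot, y to its left, z up, the work surface at z = 0. Lengths are in m, angles in rad, forces in N, time in s.
With the tool pointing down it reaches from about 0.4 to 0.85 m from the base axis. Payload 4.5 kg.
Tool frame: the origin (TCP) lies between the finger pads; the fingertips stand 11 mm ahead of it and the grasp point (between the pads) lies 8 mm behind it (r.nose_length is the distance from the TCP to the fingertips, in m); z points along the fingers, y is the line along which they close (so a half turn about z gives the same grasp; the last joint's range is limited). The gripper opens to 88 mm and grips with 3 to 60 N. Pads are 18 mm wide; open, the fingers measure 123 mm over their backs; the gripper's body (75 mm by 187 mm) begins 45 mm behind the grasp point.
Start: joints at [1.331, 0.689, -0.195, 1.565, 0.157, 0.902, -0.215], TCP at [0.169, -0.602, 0.25] pointing down, gripper open.
Joint ranges: [-3.01, 3.01], [-0.46, 2.08], [-1.47, 1.51], [0.13, 2.56], [-1, 4.14], [0.04, 2.09], [-2.66, 2.66]. Speed limits (rad/s): [2.57, 2.57, 3.14, 3.14, 3.14, 3.14, 3.14].

### API

Orientations are given as a unit quaternion [x, y, z, w].
In Python, from plant import get_state, snapshot, camera_model, r gives the robot as it stands.
- The arm moves only by the shell command python3 -m inch 'ROWS' [FORCE]. ROWS is text: rows parted by semicolons, each of 7 numbers parted by spaces: the opening, from -1 (shut) to 1 (fully open), then the shift along the tool's x, y, z in m, then the turn, a rotation vector about the tool's x, y, z in rad. A call has 1 to 20 rows; each row shifts and turns the commanded pose from where the row before left it, along the tool's axes as they then stand; what a row does not reach is not made up. A row lasts 1/12 s, in which the tool goes at most 41.7 mm and 7.16 degrees, less where a joint would pass 70% of its speed; a pose out of reach is approached as far as the arm can. A call is refused whole if a number of a shift passes 0.0417 or a number of a turn 0.125, either way. A call with a gripper value outside its range is refused whole. The fingers move at their own pace and stop on an object; FORCE is the grip in N (left out, the last holds). Time passes only in rows, so rows that do not move let the fingers close. It gives the time, the measured TCP pose, the force, the opening and the grip force at its end, in the units of the state.
- get_state(): the state, without advancing time (a new reading comes with each control period).
- snapshot(name): name is "side" or "top" or "wrist"; returns (picture, depth): 420x560x3 uint8, red, green, blue; 420x560 float32, m along the optical axis (not along the pixel's ray), 0 where there is no reading.
- camera_model(name): a dict with "intrinsics" (3x3 intrinsics, pixels), "view" (4x4, takes a point from world to camera coordinates). Camera axes: x right, y down, z forward; pixel columns grow to the right and rows downward; lengths in m; the calibration is good to about 2 mm. A picture is of the moment at which its call begins: read the wrist's pose just before it. camera_model takes no time and is no camera call; for the wrist camera it gives the pose at the moment of the call.
- r.finish_job(): hands the job in; it is judged then, once.
The state is a dict: "clock": time; "q": joint angles; "qd": joint speeds; "joint_torque": joint torques, N m; "tool_pos": TCP position; "eef_rot": TCP orientation; "contact_force": force on the tool from outside, world axes, zero at the start; "moment": the same for the moment, N m; "opening": opening from 0.0 (shut) to 1.0 (fully open); "finger_force": force on a finger pad.
Only numpy, scipy, OpenCV 4.12 (cv2) and the standard library are available. Lean on these libraries where they do the work, as an engineer would, in place of code of your own. Each camera call takes 0.05 s, during which the arm holds its last target. There are 200 camera calls.

### The job

Pick up the label template with the long bridge handle and lay it on the jig, round-hole edge against the fence, so that it rides on top of the index pin. Slide it along the fence, pressing only lightly, until the hole finds the pin and the template drops; leave it lying fully home, flush on the bed, and let go. Do not force the template or hammer the pin, and leave everything else where it lies.

Things in the scene. Friction and masses are not known exactly. Their poses are not given: they have to be found in the camera images.
- jig: Label placement jig, fixed: aluminium bed 150 mm (x) by 280 mm (y), flat top 20 mm above the bench, a carton lying level in its pocket. A steel fence bar stands along its whole +x side, 15 mm wide, 14 mm higher than the bed; its inner face is at x = +60 mm. Origin on the bench under the bed's centre, y along the fence, z up.
- jig_slot (a point): Middle of the pin's slot, level with the jig's bed, 18 mm from the fence's face; jig axes, slot along y. The fixed steel index pin, 10 mm in diameter, stands in the slot and rises 6 mm above the bed (rim chamfered 1.3 mm). It is clamped anywhere from y = -25 to +25 mm from this point, where the last label size left it; where is not measured.
- template_grip (a point): Centre of the template's black bridge handle: bar 12 mm wide (x), 76 mm long (y), 14 mm high, its centre 45 mm above the template's underside, 33 mm free below it. The template: loose aluminium plate 110 (x) by 160 (y) by 5 mm, 0.19 to 0.28 kg, flat on the bench at first, its centre 10 mm to -x of this point. y along the handle, +x towards the edge with the round hole.
- template_hole (a point): Centre of the template's round hole (11.5 mm diameter), at the plate's underside: 18 mm from the +x edge and half-way along it, 27 mm to +x of the handle's centre and 45 mm below it. Axes as the template's. The other opening, on the other side of the handle, is the label window, 36 by 70 mm.
- spare_template: Another loose template, smaller (90 by 120 by 5 mm), with a round knob and a long window but no round hole: not wanted, leave it. Origin under its centre.
- roll_large: Label roll, 104 mm diameter, 60 mm high, standing on the bench. Origin under its centre. Leave it.
- roll_small: Label roll, 76 mm diameter, 40 mm high, on the bench. Origin under its centre. Leave it.
- scanner: Hand-held barcode scanner lying on the bench, about 180 by 65 by 60 mm. Origin on its underside. Leave it.
- marker: Marker pen lying on the bench, 128 mm long. Origin under its middle. Leave it.
- ribbon_core: Empty cardboard ribbon core standing on end, 34 mm diameter, 110 mm high. Origin under its centre. Leave it.
- alcohol: White dispenser bottle, 60 mm diameter, 150 mm high. Origin under its centre. Leave it.
- stapler: Black stapler, 125 mm long. Origin under its middle. Leave it.
Mind the look-alikes: they are no part of the job. Leave any green or turquoise look-alike of the part that bears template_grip alone.

How it is judged:
On the way:
1. the template, laid on the jig with its hole edge near the fence (within 10 mm), bears on it while still riding up on the pin (underside at the hole 3 to 12 mm above the bed) (contact force between template and jig above 0.3 N and z of template_hole in the frame of jig between 0.023 and 0.032 m and x of template_hole in the frame of jig between 0.032 and 0.046 m and y of template_hole in the frame of jig between -0.08 and 0.08 m), for 0.2 s.
At the end, for the whole second after the job is handed in: The template lies flat on the bed (underside within 1.5 mm, tilt under 0.02 rad), along the fence (within 0.06 rad), its hole on the pin line within 2.5 mm and in the pin's range along the slot, so that the pin stands in the hole; released and at rest (z of template_hole in the frame of jig between 0.018 and 0.0215 m and angle between template_hole's own z axis and vertical below 0.02 rad and x of template_hole in the frame of jig between 0.0395 and 0.0445 m and y of template_hole in the frame of jig between -0.0275 and 0.0275 m and angle between the y axis of template_hole and the y axis of jig, either way round below 0.06 rad and contact force between template and the fingers below 0.1 N and linear speed of template below 0.01 m/s); the robot touches nothing.
It fails at once if the template is forced: more than 30 N between it and the jig with its pin (contact force between template and jig above 30 N).
It fails at once if a bystander is pushed more than 20 mm (distance of any of spare_template, roll_large, roll_small, scanner, marker, ribbon_core, alcohol, stapler from where it was at the start of the episode above 0.02 m).
It also fails if it takes over 64 s, if anything falls off the work surface, if the arm or the gripper's body presses on something with over 40 N, if the wrist force passes 120 N, or if a joint passes its speed limit or range.

## Working session

There is one attempt and no reset: what is moved stays moved. The work goes in short steps, Python scripts to look and compute and a shell command to move; the robot and the scene stay as the last step left them, time stands still between calls to the robot, and variables do not carry over. Pictures are saved under pics/ and viewed, at most 10 in all, crops included, and the job is handed in when it is done.

```bash
ls; mkdir -p pics; cat > h.py <<'E'
import numpy as np, cv2
from plant import get_state, snapshot, camera_model, r
from scipy.spatial.transform import Rotation as R
def snap(n,f):
    m=camera_model(n); p,d=snapshot(n); cv2.imwrite(f'pics/{f}.png',p[:,:,::-1]); np.savez(f'pics/{f}.npz',p=p,d=d,K=m['intrinsics'],V=m['view']); return p,d,m
def pt(f,u,v,z=None):
    a=np.load(f'pics/{f}.npz'); K=a['K'];V=a['V'];d=a['d']
    ray=np.linalg.inv(K)@[u,v,1]; T=np.linalg.inv(V)
    if z is None: s=np.median(d[v-1:v+2,u-1:u+2])
    else: s=(z-T[2,3])/(T[:3,:3]@ray)[2]
    return T[:3,:3]@(ray*s)+T[:3,3]
E
python3 - <<'E'
from h import *
print(get_state())
snap('top','top1'); snap('side','side1')
E
```

```text
pics
{'clock': 0.0, 'q': array([ 1.33084704,  0.69001247, -0.19445903,  1.56635193,  0.15733958,
        0.90248483, -0.21510099]), 'qd': array([-8.51225041e-04, -9.81190314e-04,  2.76095786e-03,  9.05890534e-05,
        9.83906606e-04, -1.26751302e-03,  1.56184712e-04]), 'joint_torque': array([ 1.38481823e-04, -5.27563083e+01, -1.26662850e+00, -1.53428489e+01,
       -5.25587762e-02,  6.53573268e-03,  1.84662372e-04]), 'tool_pos': array([ 0.16871433, -0.60115963,  0.24888875]), 'eef_rot': array([ 9.90642311e-01,  1.36480552e-01, -2.23706054e-04, -9.05282271e-04]), 'contact_force': array([ 0.28590348, -0.27595412, -0.32798023]), 'moment': array([-0.01629248, -0.00413505,  0.03835339]), 'finger_force': 0.0, 'opening': 0.9961198729797088}
```

View pics/top1.png

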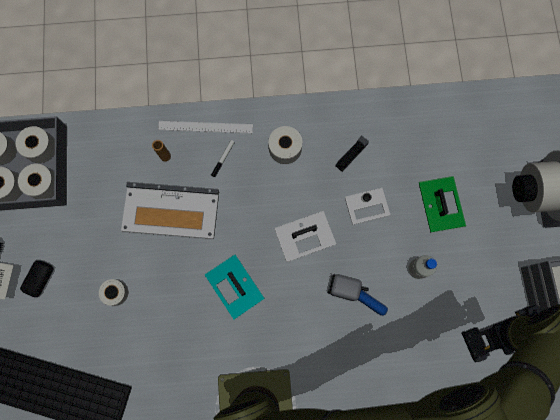

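View pics/side1.png

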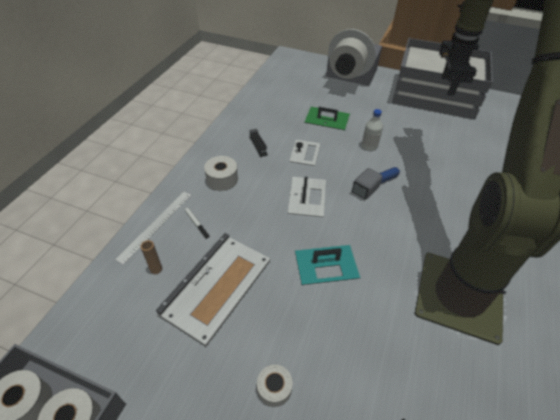

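The top view shows the aluminium template at about (305,236) with its hole beside the handle. The jig is at about (170,210) with its dark fence on the upper side. The green and turquoise plates are look-alikes. I'll enlarge both areas.

```bash
python3 - <<'E'
from h import *
p=cv2.imread('pics/top1.png')
c=np.hstack([cv2.resize(p[172:247,115:225],None,fx=4,fy=4,interpolation=2)[:300,:400],cv2.resize(p[200:275,260:360],None,fx=4,fy=4,interpolation=2)])
# second row: scale bigger
a=cv2.resize(p[172:247,115:225],(800,545)[0:2],interpolation=cv2.INTER_CUBIC)
cv2.imwrite('pics/c1.png',c)
for n,u,v in [('tmpl',290,245),('hole',303,224),('bar',304,232),('bed',140,225),('fence',170,186)]: print(n,pt('top1',u,v))
E
```

```text
tmpl [ 0.46085106 -0.13489554  0.00250368]
hole [ 0.52170702 -0.17976282  0.00389805]
bar [ 0.48960074 -0.17800049  0.04678029]
bed [0.555387   0.31134528 0.02034647]
fence [0.66619412 0.21418842 0.0324564 ]
```

View pics/c1.png

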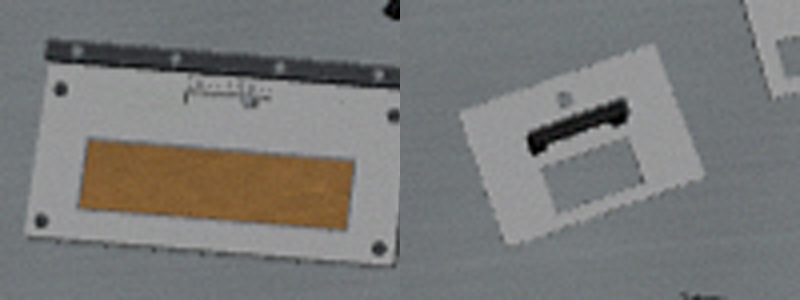

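The crop shows template corners at (459,114), (655,43), (705,177) and (507,246), and the hole at (565,99). The fence's inner edge runs from (48,63) to (400,85), the slot lies at about (185–270, 97), and the pin seems to stand at about (248,100).

```bash
python3 - <<'E'
from h import *
T=lambda x,y,z: pt('top1',(x-400)/4+260-.4,y/4+200-.4,z)
J=lambda x,y,z: pt('top1',x/4+115-.4,y/4+172-.4,z)
c=np.array([T(*k,0.005) for k in [(459,114),(655,43),(705,177),(507,246)]]); print('corners',c.round(4)[:,:2])
ctr=c.mean(0); e=c[0]-c[1]; e2=c[3]-c[2]; yy=(e+e2)[:2]; print('ctr',ctr,'yaw of template y',np.degrees(np.arctan2(-yy[0],yy[1])))
xx=(c[0]-c[3]+c[1]-c[2])[:2];print('x yaw',np.degrees(np.arctan2(xx[1],xx[0])), np.linalg.norm(yy)/2,np.linalg.norm(xx)/2)
print('hole',T(565,99,0.0025),'bar',T(535,140,.05),T(625,106,.05))
for k in [(48,63),(400,85)]: print('fence',J(*k,.02))
for k in [(25,236),(398,265)]: print('bed -x',J(*k,.02))
print('pin',J(248,100,.025),'slot',J(185,95,.02),J(270,99,.02))
m=camera_model('wrist'); s=get_state(); Tc=np.linalg.inv(m['view']); Rt=R.from_quat(s['eef_rot']).as_matrix()
print('cam in tool',Rt.T@(Tc[:3,3]-s['tool_pos']),(Rt.T@Tc[:3,:3]).round(3),m['intrinsics']); print('tool R',Rt.round(3))
E
```

```text
corners [[ 0.5159 -0.0918]
 [ 0.5588 -0.2455]
 [ 0.4528 -0.2729]
 [ 0.4129 -0.1198]]
ctr [ 0.48509354 -0.18252296  0.005     ] yaw of template y 15.099333877566572
x yaw 14.831397929919635 0.15890521837389465 0.1081071298269812
hole [ 0.52141569 -0.17322197  0.0025    ] bar [ 0.48386285 -0.14589245  0.05      ] [ 0.50381408 -0.21424878  0.05      ]
fence [0.676283   0.34951717 0.02      ]
fence [0.63698946 0.08150207 0.02      ]
bed -x [0.54296431 0.3694111  0.02      ]
bed -x [0.4982097  0.09060597 0.02      ]
pin [0.63334339 0.1968561  0.025     ] slot [0.64248546 0.24560666 0.02      ] [0.6340653  0.18100491 0.02      ]
cam in tool [ 0.07739353 -0.00064215 -0.13420086] [[ 0.001 -0.953 -0.302]
 [ 1.     0.001 -0.001]
 [ 0.001 -0.302  0.953]] [[358.4416021    0.         283.87847436]
 [  0.         358.4416021  203.12582753]
 [  0.           0.           1.        ]]
tool R [[ 0.963  0.27  -0.001]
 [ 0.27  -0.963  0.002]
 [-0.    -0.002 -1.   ]]
```

The estimates agree: grip at about (0.495, -0.180), template yaw +15°, jig yaw about -8.7°, pin near (0.633, 0.197). I'll translate above the template first, then turn.

```bash
cat >> h.py <<'E'
def go(p,yaw):
    "tool shift to world p (before turning), tool-z turn to yaw of tool x (deg), tilt-correct"
    s=get_state(); Rt=R.from_quat(s['eef_rot']).as_matrix()
    a=np.radians(yaw); G=np.array([[np.cos(a),np.sin(a),0],[np.sin(a),-np.cos(a),0],[0,0,-1]])
    print('t',round(s['clock'],2),'pos',s['tool_pos'].round(4),'yaw',round(float(np.degrees(np.arctan2(Rt[1,0],Rt[0,0]))),2),'shift',(Rt.T@(np.array(p)-s['tool_pos'])).round(4),'turn',R.from_matrix(Rt.T@G).as_rotvec().round(4))
    print('F',s['contact_force'].round(2),'open',round(float(s['opening']),3),'ff',s['finger_force'])
E
python3 -m inch '1 .012 -.009 .001 0 0 0; 1 .024 -.0175 .003 0 0 0; 1 .024 -.0175 .003 0 0 0; 1 .024 -.0175 .003 0 0 0; 1 .024 -.0175 .003 0 0 0; 1 .024 -.0175 .003 0 0 0; 1 .024 -.0175 .003 0 0 0; 1 .024 -.0175 .003 0 0 0; 1 .024 -.0175 .003 0 0 0; 1 .024 -.0175 .003 0 0 0; 1 .024 -.0175 .003 0 0 0; 1 .024 -.0175 .003 0 0 0; 1 .024 -.0175 .003 0 0 0; 1 .024 -.0175 .003 0 0 0; 1 .024 -.0175 .003 0 0 0; 1 .024 -.0175 .003 0 0 0; 1 .024 -.0175 .003 0 0 0; 1 .024 -.0175 .003 0 0 0; 1 .012 -.009 .001 0 0 0' 20
python3 -m inch '1 0 0 0 0 0 -.12;1 0 0 0 0 0 -.12;1 0 0 0 0 0 -.12;1 0 0 0 0 0 -.12;1 0 0 0 0 0 -.12;1 0 0 0 0 0 -.12;1 0 0 0 0 0 -.12;1 0 0 0 0 0 -.12;1 0 0 0 0 0 -.12;1 0 0 0 0 0 -.12;1 0 0 0 0 0 -.12;1 0 0 0 0 0 -.12;1 0 0 0 0 0 -.12;1 0 0 0 0 0 0'
python3 - <<'E'
from h import *
go([.495,-.180,.12],105); print(get_state()['q'].round(2)); snap('wrist','w1')
E
```

```text
clock: 1.68
tool_pos: [0.5019, -0.177, 0.1962]
eef_rot: [0.99, 0.139, 0.001, -0.001]
contact_force: [0.4, 0.1, 0.3]
opening: 1.003
finger_force: 0.0
clock: 2.85
tool_pos: [0.4992, -0.1814, 0.1963]
eef_rot: [0.607, 0.795, 0.0, -0.001]
contact_force: [-0.0, -0.5, 0.6]
opening: 1.0
finger_force: 0.0
t 2.85 pos [ 0.4992 -0.1814  0.1963] yaw 105.22 shift [ 0.0024 -0.0036  0.0763] turn [-0.0006 -0.0008  0.0038]
F [-0.04 -0.52  0.59] open 1.0 ff 0.0
[ 0.59  0.69 -0.55  1.89  0.53  0.71 -0.  ]
```

View pics/w1.png

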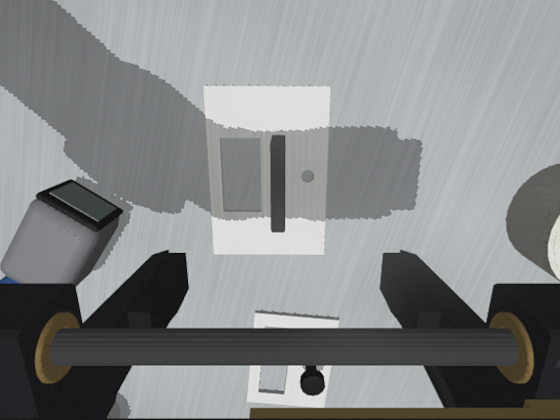

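The wrist view shows the bar's top face from about (278,137) to (278,231), the hole at (308,176), and plate corners at (205,87), (330,86), (324,254) and (214,254).

```bash
python3 - <<'E'
from h import *
P=lambda u,v,z: pt('w1',u,v,z)
a,b=P(278,136,.052),P(278,231,.052); print('bar',a,b,(a+b)/2,np.linalg.norm(a-b),np.degrees(np.arctan2(-(a-b)[0],(a-b)[1])))
print(P(271,183,.052),P(285,183,.052)); h=P(308,176,.0025); print('hole',h)
c=np.array([P(*k,.005) for k in [(205,87),(330,86),(324,254),(214,254)]]);print(c.round(4),c.mean(0)); e=c[0]-c[3]+c[1]-c[2]; print('yaw',np.degrees(np.arctan2(-e[0],e[1])))
q=((a+b)/2); go([q[0],q[1],.037],105)
E
```

```text
bar [ 0.48190223 -0.1391462   0.052     ] [ 0.50221859 -0.2150461   0.052     ] [ 0.49206041 -0.17709615  0.052     ] 0.07857193598578116 14.985238370413672
[ 0.48612947 -0.1766142   0.052     ] [ 0.49694278 -0.17366117  0.052     ]
hole [ 0.51940601 -0.17359698  0.0025    ]
[[ 0.411  -0.121   0.005 ]
 [ 0.5149 -0.0917  0.005 ]
 [ 0.557  -0.2453  0.005 ]
 [ 0.4512 -0.2742  0.005 ]] [ 0.4835145  -0.18303887  0.005     ]
yaw 15.027483716937647
t 2.9 pos [ 0.4993 -0.1813  0.1964] yaw 104.92 shift [ 0.0058 -0.0059  0.1594] turn [-0.0004 -0.0008 -0.0015]
F [-0.57 -0.47 -0.7 ] open 0.998 ff 0.0
```

```bash
python3 -m inch '1 .002 -.003 .012 0 0 0;1 .002 -.003 .025 0 0 0;1 0 0 .025 0 0 0;1 0 0 .025 0 0 0;1 0 0 .025 0 0 0;1 0 0 .02 0 0 0;1 0 0 .015 0 0 0;1 0 0 .008 0 0 0;1 0 0 .0045 0 0 0;1 0 0 0 0 0 0;-1 0 0 0 0 0 0;-1 0 0 0 0 0 0;-1 0 0 0 0 0 0;-1 0 0 0 0 0 0;-1 0 0 0 0 0 0;-1 0 0 0 0 0 0;-1 0 0 0 0 0 0;-1 0 0 0 0 0 0' 25
python3 - <<'E'
from h import *
go([.492,-.179,.15],105)
E
```

```text
clock: 4.4
tool_pos: [0.4928, -0.1789, 0.0373]
eef_rot: [0.608, 0.794, 0.0, 0.0]
contact_force: [0.4, -0.2, -0.0]
opening: 0.417
finger_force: 0.0
t 4.4 pos [ 0.4928 -0.1789  0.0373] yaw 105.06 shift [ 1.000e-04 -8.000e-04 -1.127e-01] turn [0.0001 0.0001 0.0011]
F [ 0.45 -0.17 -0.03] open 0.417 ff 0.0
```

```bash
python3 -m inch '-1 0 0 0 0 0 0;-1 0 0 0 0 0 0;-1 0 0 0 0 0 0;-1 0 0 0 0 0 0;-1 0 0 0 0 0 0;-1 0 0 0 0 0 0;-1 0 0 0 0 0 0;-1 0 0 0 0 0 0;-1 0 0 0 0 0 0;-1 0 0 0 0 0 0' 25
python3 -m inch '-1 0 0 -.005 0 0 0;-1 0 0 -.015 0 0 0;-1 0 0 -.02 0 0 0;-1 0 0 -.02 0 0 0;-1 0 0 -.02 0 0 0;-1 0 0 -.02 0 0 0;-1 0 0 -.01 0 0 0;-1 0 0 0 0 0 0;-1 0 0 0 0 0 0'
python3 - <<'E'
from h import *
go([.585,.19,.15],81.5)
E
```

```text
clock: 5.23
tool_pos: [0.4928, -0.1788, 0.0372]
eef_rot: [0.608, 0.794, 0.0, 0.0]
contact_force: [1.0, 0.4, -0.5]
opening: 0.129
finger_force: 25.0
clock: 5.98
tool_pos: [0.4926, -0.1791, 0.1472]
eef_rot: [0.608, 0.794, -0.0, 0.0]
contact_force: [0.6, 0.2, -2.4]
opening: 0.135
finger_force: 25.0
t 5.98 pos [ 0.4926 -0.1791  0.1472] yaw 105.05 shift [ 0.3325  0.1851 -0.0029] turn [1.00e-04 4.00e-04 4.11e-01]
F [ 0.58  0.15 -2.39] open 0.135 ff 25.000910572707653
```

Grasp is good (12 mm, 2.4 N load). Next I'll turn to the jig's yaw and stop to its -x side, so the wrist camera sees the slot past the held plate.

```bash
python3 -m inch '-1 0 0 -.01 0 0 .05;-1 0 0 -.01 0 0 .1;-1 0 0 -.01 0 0 .1;-1 0 0 -.01 0 0 .1;-1 0 0 -.01 0 0 .061'
python3 -m inch '-1 .012 -.003 -.003 0 0 0;-1 .024 -.006 -.003 0 0 0;-1 .024 -.006 -.003 0 0 0;-1 .024 -.006 -.003 0 0 0;-1 .024 -.006 -.003 0 0 0;-1 .024 -.006 -.003 0 0 0;-1 .024 -.006 -.003 0 0 0;-1 .024 -.006 -.003 0 0 0;-1 .024 -.006 -.003 0 0 0;-1 .024 -.007 -.003 0 0 0;-1 .024 -.007 -.003 0 0 0;-1 .024 -.007 -.003 0 0 0;-1 .024 -.007 -.003 0 0 0;-1 .024 -.007 -.003 0 0 0;-1 .024 -.007 -.003 0 0 0;-1 .018 -.007 -.003 0 0 0;-1 .012 -.007 -.003 0 0 0;-1 0 0 0 0 0 0;-1 0 0 0 0 0 0'
python3 - <<'E'
from h import *
go([.585,.19,.15],81.5); snap('wrist','w2')
E
```

```text
clock: 6.4
tool_pos: [0.4918, -0.1787, 0.1961]
eef_rot: [0.759, 0.651, -0.001, -0.001]
contact_force: [0.4, -0.0, -2.4]
opening: 0.13
finger_force: 25.0
clock: 7.98
tool_pos: [0.4415, 0.2111, 0.2472]
eef_rot: [0.756, 0.654, -0.001, -0.0]
contact_force: [-0.0, 0.1, -1.5]
opening: 0.133
finger_force: 25.0
t 7.98 pos [0.4415 0.2111 0.2472] yaw 81.74 shift [-1.000e-04  1.452e-01  9.690e-02] turn [-0.0016  0.0016  0.0041]
F [-0.03  0.11 -1.47] open 0.133 ff 25.001122020184994
```

View pics/w2.png

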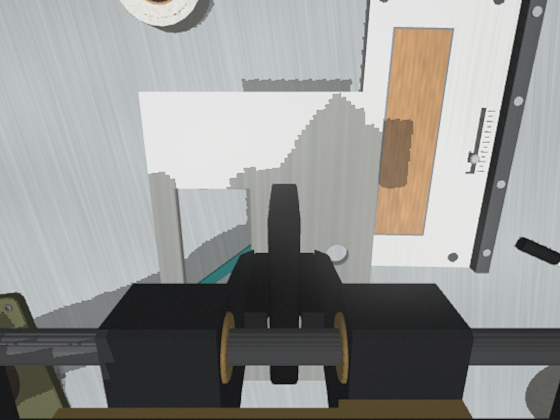

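The wrist view shows the jig at right. The pin is at about (474,158), the slot runs from (484,109) to (471,173), and the fence's inner edge goes from about (522,10) to (472,270). The held plate's hole is at (337,254). I'll enlarge the pin area.

```bash
python3 - <<'E'
from h import *
p=cv2.imread('pics/w2.png')
cv2.imwrite('pics/c2.png',np.hstack([cv2.resize(p[95:185,440:530],(540,540),interpolation=cv2.INTER_CUBIC),cv2.resize(p[0:280,430:560],(250,540),interpolation=cv2.INTER_CUBIC)]))
E
```

```text
(no output)
```

View pics/c2.png

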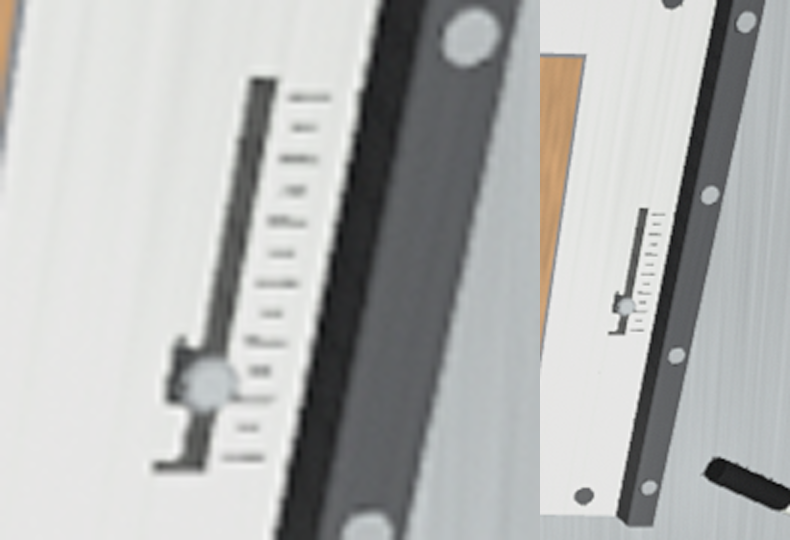

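The crop puts the pin top at (210,383), the slot from (262,80) to (195,468), and the fence foot line from (380,15) to (277,530). Converting these.

```bash
python3 - <<'E'
from h import *
C=lambda x,y,z: pt('w2',440+x/6-.4,95+y/6-.4,z)
D=lambda x,y,z: pt('w2',430+(x-540)/1.923-.3,y/1.929-.3,z)
pin=C(210,383,.026); print('pin',pin); s1,s2=C(262,80,.02),C(195,468,.02); print('slot',s1,s2,np.linalg.norm(s1-s2))
f1,f2=D(715,10,.02),D(618,515,.02); g1,g2=C(380,15,.02),C(277,530,.02)
for a,b in [(f1,f2),(g1,g2),(s1,s2)]:
    d=(a-b)[:2];d/=np.linalg.norm(d); n=np.array([d[1],-d[0]]); print('yaw',np.degrees(np.arctan2(-d[0],d[1])),'pin to line',n@(pin[:2]-a[:2]), a,b)
s=get_state(); m=np.load('pics/w2.npz')
zt=s['tool_pos'][2]-.008+.0   # plate underside ~ tcp+8mm(grasp)-45 -> z
h=pt('w2',337,254,s['tool_pos'][2]+.008-.0425); Rt=R.from_quat(s['eef_rot']).as_matrix(); print('hole in tool',Rt.T@(h-s['tool_pos']), h)
e=[pt('w2',u,v,s['tool_pos'][2]+.008-.040) for u,v in [(139,93),(355,92)]]; print(e,np.degrees(np.arctan2((e[1]-e[0])[1],(e[1]-e[0])[0])))
d=m['d']; print('plate z',[ (np.linalg.inv(m['V'])@np.r_[np.linalg.inv(m['K'])@[u,v,1]*d[v,u],1])[2].round(4) for u,v in [(160,110),(330,110),(320,230),(165,165)]])
E
```

```text
pin [0.6304093  0.19673895 0.026     ]
slot [0.64094802 0.24426892 0.02      ] [0.63112792 0.18064454 0.02      ] 0.06437776194998268
yaw -9.105603000466742 pin to line -0.01999471223207897 [0.67206482 0.3302951  0.02      ] [0.63066194 0.07197003 0.02      ]
yaw -9.54246792261299 pin to line -0.019542157221882794 [0.65948542 0.25182229 0.02      ] [0.6453156  0.16753059 0.02      ]
yaw -8.774075625169267 pin to line -0.0031652309465027553 [0.64094802 0.24426892 0.02      ] [0.63112792 0.18064454 0.02      ]
hole in tool [-0.00098932  0.0255798   0.0344669 ] [0.46707212 0.20500442 0.21266802]
[array([0.38771528, 0.29684259, 0.21516802]), array([0.48247813, 0.28359238, 0.21516802])] -7.959776526958434
plate z [np.float64(0.215), np.float64(0.2137), np.float64(0.2141), np.float64(0.2145)]
```

Jig yaw is about -9°, the pin near (0.632, 0.197), and the underside is 37 mm below the TCP. I'll hover with the hole 20 mm past the pin in +y and 5 mm clear of the fence, then descend part-way.

```bash
python3 -m inch '-1 .001 .006 0 0 0 .013;-1 .003 .014 0 0 0 0;-1 .003 .014 0 0 0 0;-1 .003 .014 0 0 0 0;-1 .003 .014 0 0 0 0;-1 .003 .014 0 0 0 0;-1 .003 .014 0 0 0 0;-1 .003 .014 0 0 0 0;-1 .003 .014 0 0 0 0;-1 .003 .014 0 0 0 0;-1 .003 .014 0 0 0 0;-1 .003 .014 0 0 0 0;-1 .003 .013 0 0 0 0;-1 0 0 .005 0 0 0;-1 0 0 .01 0 0 0;-1 0 0 .02 0 0 0;-1 0 0 .02 0 0 0;-1 0 0 .02 0 0 0;-1 0 0 .02 0 0 0;-1 0 0 .02 0 0 0'
python3 -m inch '-1 0 0 .02 0 0 0;-1 0 0 .015 0 0 0;-1 0 0 .01 0 0 0;-1 0 0 .005 0 0 0;-1 0 0 0 0 0 0;-1 0 0 0 0 0 0'
python3 - <<'E'
from h import *
go([.6045,.2227,.068],81); snap('wrist','w3')
for i in range(4): snap('top','t3'); print(get_state()['contact_force'].round(2))
p=cv2.imread('pics/t3.png'); w=cv2.imread('pics/w3.png')
cv2.imwrite('pics/c3.png',np.hstack([cv2.resize(w[0:300,160:560],(400,300)),cv2.resize(p[172:247,115:215],(400,300),interpolation=cv2.INTER_CUBIC)]))
E
```

```text
clock: 9.7
tool_pos: [0.6177, 0.2186, 0.1312]
eef_rot: [0.762, 0.648, -0.001, -0.0]
contact_force: [0.5, 0.1, -1.6]
opening: 0.134
finger_force: 25.0
clock: 10.2
tool_pos: [0.6194, 0.2197, 0.0835]
eef_rot: [0.762, 0.648, 0.0, 0.0]
contact_force: [0.2, 0.1, -2.3]
opening: 0.129
finger_force: 25.0
t 10.2 pos [0.6194 0.2197 0.0835] yaw 80.77 shift [ 0.0006 -0.0152  0.0155] turn [ 0.0002 -0.0002 -0.004 ]
F [ 0.22  0.12 -2.27] open 0.129 ff 25.001089498400688
[ 0.89 -0.16 -1.86]
[ 0.31 -0.15 -1.01]
[ 0.25 -0.88 -1.75]
[-0.   -0.12 -2.  ]
```

View pics/c3.png

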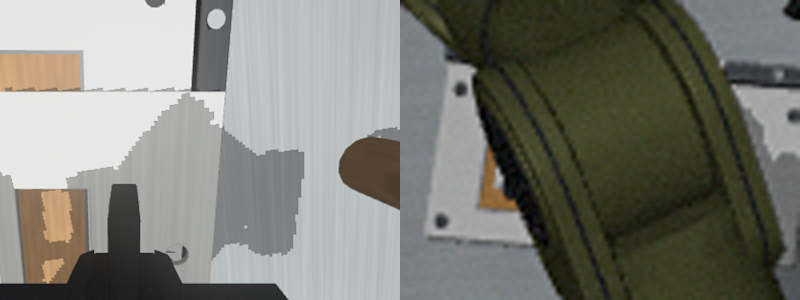

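I overshot the -x/+x offset by 15 mm, so the plate currently overhangs the fence. I'll move back, then descend to just above the pin.

```bash
python3 -m inch '-1 0 -.005 0 0 0 0;-1 0 -.006 0 0 0 0;-1 0 -.004 0 0 0 0;-1 0 0 .003 0 0 0;-1 0 0 .004 0 0 0;-1 0 0 .003 0 0 0;-1 0 0 .002 0 0 0;-1 0 0 .001 0 0 0;-1 0 0 .001 0 0 0;-1 0 0 0 0 0 0;-1 0 0 0 0 0 0'
python3 - <<'E'
from h import *
go([.6045,.2227,.063],81); snap('wrist','w4')
for i in range(4): snap('wrist','w4'); print(get_state()['contact_force'].round(2))
cv2.imwrite('pics/c4.png',cv2.resize(cv2.imread('pics/w4.png')[50:290,260:460],(660,600)[::1],interpolation=cv2.INTER_CUBIC))
E
```

```text
clock: 11.37
tool_pos: [0.6047, 0.222, 0.0692]
eef_rot: [0.762, 0.648, 0.0, 0.0]
contact_force: [0.9, -0.3, -1.6]
opening: 0.127
finger_force: 25.0
t 11.37 pos [0.6047 0.222  0.0692] yaw 80.77 shift [ 0.0006 -0.0003  0.0062] turn [ 0.0001  0.     -0.004 ]
F [ 0.92 -0.32 -1.57] open 0.127 ff 25.00102836638689
[-0.12  0.03 -2.05]
[-1.22  0.26 -1.41]
[ 0.3  -0.69 -3.3 ]
[ 0.25  0.05 -2.75]
```

View pics/c4.png

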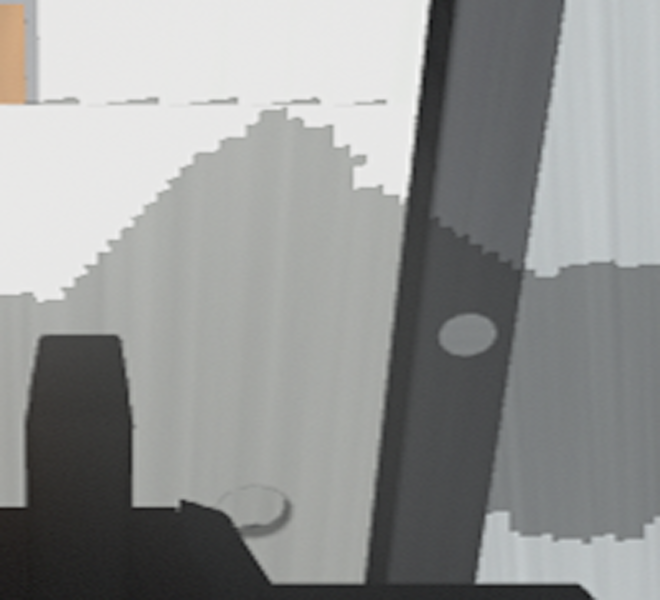

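The plate's hole edge now lies a few mm short of the fence face (edge about x=400 in the crop), with the hole at (255,510). Now I'll feel down for the pin in small steps.

```bash
cat >> h.py <<'E'
def f(n=6):
    F=[];M=[];P=[]
    for i in range(n): snapshot('wrist'); s=get_state(); F.append(s['contact_force']);M.append(s['moment']);P.append(s['tool_pos'])
    Rt=R.from_quat(s['eef_rot']).as_matrix()
    print('t',round(s['clock'],2),'F tool',(Rt.T@np.mean(F,0)).round(2),'M tool',(Rt.T@np.mean(M,0)).round(3),'pos',np.mean(P,0).round(5),'yaw',round(float(np.degrees(np.arctan2(Rt[1,0],Rt[0,0]))),2))
E
python3 -c 'from h import *; f()'
python3 -m inch '-1 0 0 .002 0 0 0;-1 0 0 .0015 0 0 0;-1 0 0 .001 0 0 0;-1 0 0 .0005 0 0 0;-1 0 0 0 0 0 0;-1 0 0 0 0 0 0'; python3 -c 'from h import *; f()'
python3 -m inch '-1 0 0 .0005 0 0 0;-1 0 0 .0003 0 0 0;-1 0 0 0 0 0 0;-1 0 0 0 0 0 0'; python3 -c 'from h import *; f()'
```

```text
t 11.92 F tool [-0.09 -0.04  1.88] M tool [-0.089 -0.036  0.01 ] pos [0.6046  0.22206 0.06927] yaw 80.77
clock: 12.42
tool_pos: [0.6045, 0.222, 0.0641]
eef_rot: [0.762, 0.648, -0.0, 0.0]
contact_force: [-0.4, 0.5, -2.6]
opening: 0.13
finger_force: 25.0
t 12.72 F tool [0.39 0.04 2.26] M tool [-0.088 -0.006  0.019] pos [0.60461 0.22207 0.06425] yaw 80.78
clock: 13.05
tool_pos: [0.6046, 0.222, 0.0634]
eef_rot: [0.762, 0.648, -0.0, 0.0]
contact_force: [0.7, 0.6, -1.8]
opening: 0.13
finger_force: 25.0
t 13.35 F tool [0.07 0.   1.83] M tool [-0.068 -0.028 -0.007] pos [0.60459 0.22204 0.0634 ] yaw 80.77
```

```bash

python3 -m inch '-1 0 0 .0005 0 0 0;-1 0 0 0 0 0 0' >/dev/null; python3 -c 'from h import *; f()'
python3 -m inch '-1 0 0 .0005 0 0 0;-1 0 0 0 0 0 0'>/dev/null; python3 -c 'from h import *; f()'
```

```text
t 13.82 F tool [-0.08 -0.49  0.54] M tool [-0.022  0.007  0.006] pos [0.60461 0.22218 0.06303] yaw 80.78
t 14.28 F tool [ 0.5  -1.97 -2.21] M tool [0.196 0.048 0.024] pos [0.60451 0.22246 0.06266] yaw 80.79
```

The plate touches the pin at TCP z of about 0.063 with a press of about 4 N. I'll ease off a little and approach the fence.

```bash

python3 -m inch '-1 0 0 -.0003 0 0 0;-1 0 .001 0 0 0 0;-1 0 .001 0 0 0 0;-1 0 0 0 0 0 0' >/dev/null; python3 -c 'from h import *; f(4)'
python3 -m inch '-1 0 .0005 0 0 0 0;-1 0 .0005 0 0 0 0;-1 0 0 0 0 0 0'>/dev/null; python3 -c 'from h import *; f(4)'
python3 -m inch '-1 0 .0005 0 0 0 0;-1 0 .0005 0 0 0 0;-1 0 0 0 0 0 0'>/dev/null; python3 -c 'from h import *; f(4)'
```

```text
t 14.82 F tool [ 0.31 -2.61 -3.37] M tool [0.369 0.055 0.015] pos [0.60647 0.22172 0.06271] yaw 80.77
t 15.27 F tool [ 0.51 -3.19 -3.85] M tool [0.564 0.012 0.045] pos [0.60739 0.22158 0.0627 ] yaw 80.78
t 15.72 F tool [ 0.52 -3.43 -2.82] M tool [ 0.498 -0.029  0.051] pos [0.60861 0.22125 0.06268] yaw 80.77
```

```bash

python3 -m inch '-1 0 0 -.0004 0 0 0;-1 0 .0004 0 0 0 0;-1 0 .0004 0 0 0 0;-1 0 0 0 0 0 0' >/dev/null; python3 -c 'from h import *; f(4)'
python3 -m inch '-1 0 .0004 0 0 0 0;-1 0 .0004 0 0 0 0;-1 0 0 0 0 0 0'>/dev/null; python3 -c 'from h import *; f(4)'
python3 -m inch '-1 0 .0004 0 0 0 0;-1 0 .0004 0 0 0 0;-1 0 0 0 0 0 0'>/dev/null; python3 -c 'from h import *; f(4)'
```

```text
t 16.25 F tool [-0.32 -2.34 -0.94] M tool [ 0.335 -0.164  0.023] pos [0.60932 0.22089 0.06293] yaw 80.77
t 16.7 F tool [-1.7  -4.77 -3.12] M tool [ 0.853 -0.4    0.014] pos [0.60946 0.22093 0.06299] yaw 80.78
t 17.15 F tool [-1.84 -6.76 -4.42] M tool [ 1.231 -0.457  0.064] pos [0.60959 0.22097 0.06301] yaw 80.8
```

The fence is reached (TCP x stalls at 0.6095). I'll ease to a light push and slide toward -y along the fence.

```bash

python3 -m inch '-1 0 -.0008 -.0002 0 0 0;-1 -.001 0 0 0 0 0;-1 -.001 0 0 0 0 0;-1 -.001 0 0 0 0 0;-1 -.001 0 0 0 0 0;-1 0 0 0 0 0 0' >/dev/null; python3 -c 'from h import *; f(4)'
python3 -m inch '-1 -.001 0 0 0 0 0;-1 -.001 0 0 0 0 0;-1 -.001 0 0 0 0 0;-1 -.001 0 0 0 0 0;-1 0 0 0 0 0 0'>/dev/null; python3 -c 'from h import *; f(4)'
```

```text
t 17.85 F tool [ 2.53 -4.31 -1.71] M tool [0.909 0.584 0.042] pos [0.60956 0.21951 0.06361] yaw 80.84
t 18.47 F tool [ 3.92 -5.21 -1.8 ] M tool [0.935 0.873 0.058] pos [0.60904 0.21645 0.0638 ] yaw 80.86
```

```bash

python3 -m inch '-1 -.001 -.0005 0 0 0 0;-1 -.001 0 0 0 0 0;-1 -.001 0 0 0 0 0;-1 -.001 0 0 0 0 0;-1 0 0 0 0 0 0' >/dev/null; python3 -c 'from h import *; f(4)'
python3 -m inch '-1 -.001 0 0 0 0 0;-1 -.001 0 0 0 0 0;-1 -.001 0 0 0 0 0;-1 0 0 0 0 0 0'>/dev/null; python3 -c 'from h import *; f(4)'
python3 -m inch '-1 -.001 0 0 0 0 0;-1 0 0 0 0 0 0'>/dev/null; python3 -c 'from h import *; f(4)'
```

```text
t 19.08 F tool [ 3.23 -3.75 -1.55] M tool [0.778 0.723 0.055] pos [0.60806 0.21103 0.06361] yaw 80.81
t 19.62 F tool [ 3.5  -3.81 -0.98] M tool [0.764 0.704 0.033] pos [0.60756 0.20794 0.06355] yaw 80.81
t 19.98 F tool [ 3.76 -4.65 -0.74] M tool [0.764 0.718 0.064] pos [0.60739 0.20688 0.06354] yaw 80.81
```

```bash

for i in 1 ; do python3 -m inch '-1 -.001 0 0 0 0 0;-1 0 0 0 0 0 0' >/dev/null; python3 -c 'from h import *; f(4)'; done
python3 -m inch '-1 -.001 0 0 0 0 0;-1 0 0 0 0 0 0'>/dev/null; python3 -c 'from h import *; f(4)'
python3 -m inch '-1 -.0007 0 0 0 0 0;-1 0 0 0 0 0 0'>/dev/null; python3 -c 'from h import *; f(4)'
```

```text
t 20.35 F tool [ 3.13 -3.53 -0.55] M tool [0.787 0.76  0.044] pos [0.60721 0.20575 0.0635 ] yaw 80.8
t 20.72 F tool [ 2.56 -3.1   0.14] M tool [0.615 0.548 0.03 ] pos [0.6069  0.20369 0.06328] yaw 80.77
t 21.08 F tool [ 0.35 -1.64  2.78] M tool [0.467 0.081 0.009] pos [0.60662 0.20146 0.06292] yaw 80.73
```

The plate has dropped: Fz returned to the free weight and z sank at about the estimated pin position. Lowering gently to confirm.

```bash

python3 -m inch '-1 0 0 .0005 0 0 0;-1 0 0 .0003 0 0 0;-1 0 0 0 0 0 0'>/dev/null; python3 -c 'from h import *; f(4)'
python3 -m inch '-1 0 0 .0005 0 0 0;-1 0 0 .0003 0 0 0;-1 0 0 0 0 0 0'>/dev/null; python3 -c 'from h import *; f(4)'
```

```text
t 21.53 F tool [-1.3  -2.43  1.74] M tool [ 0.406 -0.256  0.029] pos [0.60662 0.20217 0.06242] yaw 80.76
t 21.98 F tool [-0.66 -1.82  1.27] M tool [ 0.431 -0.227  0.041] pos [0.60663 0.20281 0.06173] yaw 80.78
```

```bash

python3 -m inch '-1 0 0 .0005 0 0 0;-1 0 0 .0005 0 0 0;-1 0 0 0 0 0 0'>/dev/null; python3 -c 'from h import *; f(4)'
python3 -m inch '-1 0 0 .0005 0 0 0;-1 0 0 .0005 0 0 0;-1 0 0 0 0 0 0'>/dev/null; python3 -c 'from h import *; f(4)'
```

```text
t 22.43 F tool [-0.88 -2.66  0.29] M tool [ 0.538 -0.161  0.036] pos [0.60658 0.20299 0.06075] yaw 80.78
t 22.88 F tool [-0.52 -2.96  0.59] M tool [ 0.576 -0.092  0.041] pos [0.60659 0.20291 0.05966] yaw 80.78
```

```bash

python3 -m inch '-1 0 -.0006 .0005 0 0 0;-1 0 0 .0005 0 0 0;-1 0 0 .0005 0 0 0;-1 0 0 0 0 0 0'>/dev/null; python3 -c 'from h import *; f(4)'
python3 -m inch '-1 0 0 .0005 0 0 0;-1 0 0 .0004 0 0 0;-1 0 0 0 0 0 0'>/dev/null; python3 -c 'from h import *; f(4)'
```

```text
t 23.42 F tool [-0.23 -0.83  2.06] M tool [ 0.107 -0.084  0.047] pos [0.60647 0.20273 0.05817] yaw 80.76
t 23.87 F tool [-0.32  0.05  2.3 ] M tool [-0.107 -0.063  0.022] pos [0.60633 0.20273 0.0573 ] yaw 80.77
```

```bash

python3 -m inch '-1 0 0 .0004 0 0 0;-1 0 0 0 0 0 0'>/dev/null; python3 -c 'from h import *; f(4)'
python3 -m inch '-1 0 0 .0004 0 0 0;-1 0 0 0 0 0 0'>/dev/null; python3 -c 'from h import *; f(4)'
```

```text
t 24.23 F tool [-1.04 -0.44 -1.81] M tool [-0.061 -0.242  0.029] pos [0.60632 0.20271 0.05724] yaw 80.77
t 24.6 F tool [-2.03 -1.   -5.69] M tool [ 0.099 -0.391  0.007] pos [0.60633 0.20275 0.05723] yaw 80.77
```

Seated on the bed: a 5.8 mm drop, then firm contact. I'll unload, open and retreat straight up.

```bash

python3 -m inch '-1 0 0 -.0007 0 0 0;-1 0 0 0 0 0 0;-.5 0 0 0 0 0 0;-.3 0 0 0 0 0 0;0 0 0 0 0 0 0;0 0 0 0 0 0 0;0 0 0 0 0 0 0;0 0 0 0 0 0 0;0 0 0 0 0 0 0'
python3 -m inch '0 0 0 -.005 0 0 0;0 0 0 -.01 0 0 0;0 0 0 -.02 0 0 0;0 0 0 -.02 0 0 0;0 0 0 -.02 0 0 0;0 0 0 -.02 0 0 0;0 0 0 -.02 0 0 0;0 0 0 -.01 0 0 0;0 0 0 0 0 0 0;0 0 0 0 0 0 0'
python3 - <<'E'
from h import *
p,d,m=snap('wrist','w5'); s=get_state(); print(s['tool_pos'])
# plane fit on plate top via depth
T=np.linalg.inv(m['view']);K=m['intrinsics'];v,u=np.mgrid[0:420,0:560]
P=(np.stack([(u-K[0,2])/K[0,0]*d,(v-K[1,2])/K[1,1]*d,d],-1)@T[:3,:3].T)+T[:3,3]
c=P[(d>0)&(P[...,2]>.022)&(P[...,2]<.029)&(np.hypot(P[...,0]-.597,P[...,1]-.204)<.1)]
A=np.c_[c[:,:2]-c[:,:2].mean(0),np.ones(len(c))]; print(len(c),np.linalg.lstsq(A,c[:,2],rcond=None)[0])
cv2.imwrite('pics/c5.png',p[:,:,::-1])
E
```

```text
clock: 25.35
tool_pos: [0.606, 0.2029, 0.0572]
eef_rot: [0.762, 0.648, 0.0, 0.0]
contact_force: [-0.8, 0.2, 0.3]
opening: 0.501
finger_force: 0.0
clock: 26.18
tool_pos: [0.6061, 0.2028, 0.1826]
eef_rot: [0.762, 0.648, 0.0, 0.0]
contact_force: [-0.2, 0.7, -0.4]
opening: 0.503
finger_force: 0.0
[0.60555588 0.20250937 0.18161847]
18434 [0.00140602 0.00080793 0.02426317]
```

View pics/c5.png

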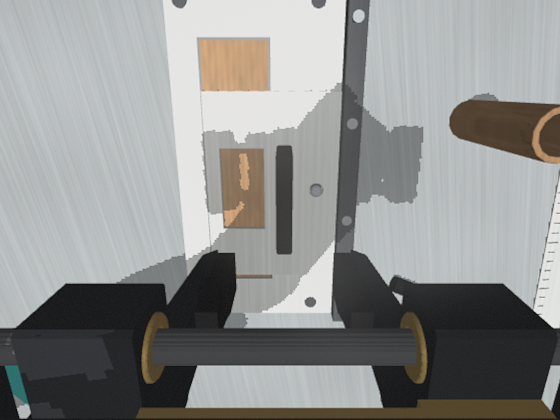

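The plate lies flat: its top is at 24.3 mm (24–25 expected), tilt is under 0.002 rad. It sits along the fence with the pin in the hole at (316,190), and the gripper is clear. Handing in.

```bash
python3 -c 'from h import *; print(r.finish_job())'
```

```text
the job is handed in; nothing more can be done
None
```

The template lies flush on the jig bed against the fence with the index pin in its hole. It is released, and the job was handed in at about 26 s of the 64 s limit; no verdict was returned.

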